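# Bring the cart wheel's valve to the top for pumping

## Task

The cart wheel leaning on the bench stand is about to be pumped up: push its spokes with the fingertips, one spoke after another, to turn the wheel until the valve stem is at twelve o'clock, at the very top of the wheel, and leave the wheel at rest there. Do not push on the tyre or on the valve stem, and do not draw the wheel along its axle. Leave the jar, the oil tin, the hammer and the gauge where they are.

Things in the scene. Friction and masses are not known exactly. Their poses are not given: they have to be found in the camera images.
- axle (a point): fixed point at the wheel's centre, 220 mm above the bench. x runs along the axle, from the wheel's open face into the stand: away from the robot and 30 degrees downward. y is level, to the left seen from the robot. z lies in the wheel's plane, up to its highest point: the wheel leans back 30 degrees, its open face to the robot (stand turned up to 15 degrees). The 20 mm axle ends at x = -34 mm.
- wheel (a joint): wheel angle about the axle's x (rad, unwrapped): 0, or a multiple of 2 pi, when the valve stem is at the very top; grows as the wheel's top moves to -y (right, seen from the robot). No end stops; a stiff hub (0.6 N m of rub, about 6 N at 95 mm from the axle), so it stays where left and coasts only if pushed fast. The hub is 48 mm across and spans x = -28 to 30 mm of the axle point.
- spokes: five straight spokes, grey painted steel tube 14 mm thick, 72 degrees apart: at 36, 108, 180, 252, 324 degrees from the valve stem. Origin at the wheel's centre, x along the axle, z towards the valve; turns with the wheel. They reach the rim 142 mm from the axle, dished to the open face: centre line at x = -19 mm at the hub, -12.5 mm at 95 mm from the axle, -8 mm at the rim.
- tyre: the black rubber tyre on its rim: 400 mm outside diameter, 40 mm wide (x = -20 to 20 mm along the axle); the rim's inner edge has a radius of 142 mm. Origin at the wheel's centre, turning with the wheel. Not to be pushed (5 N or more counts as pushing).
- valve: the valve stem: a brass stem 10 mm thick with a black cap (14 mm), standing in from the rim towards the hub, midway between two spokes, from 142 to 102 mm from the axle, in the plane x = 0. Origin at the wheel's centre, z towards the valve, turning with the wheel. Not to be pushed (3 N or more counts).
- valve_tip (a point): the end of the valve's black cap, 102 mm from the axle; it lies on the z axis of the axle point when the valve is at the top.
- sleeve (a joint): how far the wheel has been drawn along its axle, out of the stand towards the robot (m): 0 fully home, as at the start. It is a sliding fit without a pin, kept home by the lean: some 20 N along the axle draws it off.
- stand: bare galvanised-steel bench stand, bolted down: base plate 260 mm (x, from -100 to 160 mm) by 280 mm (y) by 10 mm; behind the wheel a 40 mm square post, 235 mm high, from x = 65 to 105 mm, carries the leaning axle. Origin on the bench straight under the wheel's centre; x level, away from the robot, z up.
- jar_mid (a point): bystander: a glass jar with a brass lid, standing, 68 mm across, 75 mm high; the point is half-way up. To the left or right of the stand.
- oil_tin_mid (a point): bystander: a bare steel oil tin, standing, 60 mm across, 120 mm high; the point is half-way up. To the right or left of the stand.
- hammer_mid (a point): bystander: a hammer lying on the bench on the robot's side of the stand, to the right; the point is at its middle on the bench.
- gauge_mid (a point): bystander: a round tyre gauge 54 mm across and 18 mm thick with a brass spout, lying on the bench on the robot's side of the stand, to the left; the point is at the dial's middle.

How it is judged (in metres and radians):
On the way, in this order (a step that is already met when the one before it is completed fails the run):
1. the fingers push a spoke while the valve stem is still below the hub or level with it (contact force between the fingers and spokes above 1 N and z of valve_tip in the frame of axle below 0.03 m), for 0.02 s.
2. the fingers push a spoke while the valve stem comes to the top (contact force between the fingers and spokes above 1 N and z of valve_tip in the frame of axle above 0.07 m), for 0.02 s.
At the end, for the whole second after the job is handed in: The tip of the valve stem stands above the hub and within 10 mm of the wheel's upright centre line (about 6 degrees either way), the wheel is at rest and home on its axle (within 10 mm), and the jar, oil tin, hammer and gauge lie within 30 mm of where they were (z of valve_tip in the frame of axle above 0.09 m and y of valve_tip in the frame of axle between -0.0102 and 0.0102 m and velocity of joint wheel between -0.03 and 0.03 rad/s and value of joint sleeve below 0.01 m and distance of each of jar_mid, oil_tin_mid, hammer_mid, gauge_mid from where it was at the start of the episode below 0.03 m); the robot touches nothing.
It fails at once if the tyre is pushed (5 N) (contact force between any of the fingers, the arm and tyre above 5 N).
It fails at once if the valve stem is pushed (3 N) (contact force between any of the fingers, the arm and valve above 3 N).
It fails at once if the wheel is drawn more than 10 mm along its axle (value of joint sleeve above 0.01 m).
It fails at once if a bystander is lifted, carried or shoved more than 30 mm (distance of any of jar_mid, oil_tin_mid, hammer_mid, gauge_mid from where it was at the start of the episode above 0.03 m).
It also fails if it takes over 54 s, if anything falls off the work surface, if the arm or the gripper's body presses on something with over 40 N, if the wrist force passes 120 N, or if a joint passes its speed limit or range.

## Robot

A 6-joint arm with a two-finger parallel gripper is mounted at the origin on the work surface. World frame = base frame: x ahead of the robot, y to its left, z up, the work surface at z = 0. Lengths are in m, angles in degrees, forces in N, time in s.
With the tool pointing down it reaches from about 0.4 to 0.825 m from the base axis. Payload 7 kg.
Tool frame: the origin (TCP) lies at the very end of the fingers, on their centre line; the grasp point (between the pads) lies behind it (r.grasp_offset is the z of the grasp point in the tool frame, in m); z points along the fingers, y is the direction in which the jaws open and shut (so a half turn about z gives the same grasp; the last joint's range is limited). The gripper opens to 88 mm and grips with 3 to 60 N. Pads are 19 mm wide; open, the fingers measure 130 mm over their backs; the gripper's body (78 mm by 193 mm) begins 47 mm behind the grasp point.
Start: joints at [81.079, 20.546, 0.682, 0, -70.136, -16.507], TCP at [0.29, 0.61, 0.227] pointing down, gripper open.
Joint ranges: [-176.03, 176.03], [-82.01, 121.73], [-58.28, 71.71], [-173.87, 95.51], [-174.79, -0.11], [-173.66, 173.66]. Speed limits (degrees/s): [136.94, 136.94, 172.46, 180, 180, 180].

## Interface

Orientations are given as [roll, pitch, yaw] about the fixed x, y, z axes, in that order (R = Rz(yaw) Ry(pitch) Rx(roll)).
In Python, from plant import r gives the robot as it stands. The module is installed in compiled form; this text tells all that it offers.
- The arm moves only by the tool servo_tool, never from a script. Its argument "targets" is a list of rows, each an object of numbers: "dx", "dy", "dz": the shift along the world's x, y, z in cm; "spin": the turn about the world's z in rad; "grip": the opening in per cent of the stroke, from 0 (shut) to 100 (fully open). A call has exactly 10 rows; each row is the pose to reach, as a shift and turn from the pose commanded when the call began; what a row does not reach only later rows make up. A row lasts 1/12 s, in which the tool goes at most 41.7 mm and 7.16 degrees, less where a joint would pass 70% of its speed; a pose out of reach is approached as far as the arm can. A call with a gripper value outside its range is refused whole. The fingers move at their own pace and stop on an object; "squeeze" is the grip in N (left out, the last holds). Time passes only in rows, so rows that repeat a pose let the fingers close, or fill a call up. It gives the time, the measured TCP pose, the force and the opening at its end, in the units of the state.
- r.get_state(): the state, without advancing time (a new reading comes with each control period).
- r.capture(name): name is "scene" or "top"; returns the picture (400x640x3 uint8, blue, green, red); there is no depth.
- r.get_calibration(name): a dict with "K" (3x3 intrinsics, pixels), "extrinsics" (4x4, takes a point from camera to world coordinates). Camera axes: x right, y down, z forward; pixel columns grow to the right and rows downward; lengths in m; the calibration is good to about 2 mm. A picture is of the moment at which its call begins. get_calibration takes no time and is no camera call.
- r.close_job(): hands the job in, once; it reports no verdict.
Trained networks look in the newest picture that a camera, given by its name, has taken for a name from the list of things; names that differ only in an ending like _2 or _b are one class to them, and where a whole thing is asked for, a point or a joint stands for the part that bears it (a point fixed in the world has none). Each returns a list of dicts, best first, with "p" (0 to 1); they miss things now and then, are a little off and sometimes report something else, mostly with a low value. They report only what shows in the picture. A call takes as long as a camera call.
- r.cut_out(name, camera): "mask" (400x640 bool, what is visible of it) and "extent" ([left, top, right, bottom] in pixels, round what is visible of it).
The state is a dict: "time_s": time; "joints": joint angles; "qd": joint speeds; "joint_torque": joint torques, N m; "tcp_pos": TCP position; "eef_rot": TCP orientation; "contact_force": force on the tool from outside, world axes, zero at the start; "moment": the same for the moment, N m; "gripper_width": finger opening in m.
Only numpy, scipy, OpenCV 4.12 (cv2) and the standard library are available. Lean on these libraries where they do the work, as an engineer would, in place of code of your own. Each camera call takes 0.05 s, during which the arm holds its last target. There are 200 camera calls.

## Working session

There is one attempt and no reset: what is moved stays moved. The work goes in short steps, Python scripts to look and compute and a tool call to move; the robot and the scene stay as the last step left them, time stands still between calls to the robot, and variables do not carry over. Pictures are saved under pics/ and viewed, about 8 in all and at most 12, crops included, and the job is handed in when it is done.

Besides the shell and the picture viewer there is one more tool, called after "Call:" in YAML: its name, and indented under it one key for each argument. servo_tool: Moves the arm, as the interface text tells. Its arguments: {"type":"object","properties":{"targets":{"type":"array"},"squeeze":{"type":"number"}},"required":["targets"]}

```bash
mkdir -p pics; python3 - <<'E'
from plant import r
import cv2,numpy as np
s=r.get_state();print(s)
print(r.grasp_offset)
for c in("scene","top"):
    im=r.capture(c);cv2.imwrite(f"pics/{c}0.png",im)
    k=r.get_calibration(c);print(c,np.round(k["K"],1).tolist(),np.round(k["extrinsics"],4).tolist())
    for n in("wheel","valve","spokes","tyre","stand","jar_mid","oil_tin_mid","hammer_mid","gauge_mid"):
        for d in r.cut_out(n,c)[:2]:
            m=d["mask"];ys,xs=np.nonzero(m);print(c,n,round(d["p"],2),d["extent"],round(xs.mean(),1),round(ys.mean(),1),len(xs))
E
```

```text
{'time_s': 0.0, 'joints': array([ 8.10793650e+01,  2.05934019e+01,  6.32792165e-01, -2.06274736e-02,
       -7.01361789e+01, -1.65066870e+01]), 'qd': array([ 0.02365497, -0.13433848,  0.06794027,  0.03387638,  0.05742317,
        0.03729676]), 'joint_torque': array([-2.02747979e-03, -5.82716238e+01,  2.93054706e+01,  6.99694276e+00,
        6.95110793e-03, -1.55839580e-04]), 'tcp_pos': array([0.28963349, 0.60914714, 0.22559144]), 'eef_rot': array([ 1.79901690e+02, -8.91134731e-03, -2.54343397e+01]), 'contact_force': array([ 0.236032  , -0.73897726,  0.20651258]), 'moment': array([0.00102396, 0.00247169, 0.05790348]), 'gripper_width': 0.08709983036170474}
-0.0188
scene [[380.5, 0.0, 321.7], [0.0, 380.5, 196.4], [0.0, 0.0, 1.0]] [[0.8677, 0.3559, -0.347, 0.8557], [0.4968, -0.6425, 0.5834, -0.5144], [-0.0153, -0.6786, -0.7343, 0.9019], [0.0, 0.0, 0.0, 1.0]]
scene wheel 0.84 [279.4, 155.6, 401.3, 294.1] 339.2 224.3 5949
scene spokes 0.84 [295.0, 171.4, 372.9, 265.6] 332.1 217.9 992
scene tyre 0.81 [274.2, 152.4, 401.5, 296.6] 342.1 227.0 2741
scene stand 0.88 [278.8, 151.3, 411.9, 344.8]
[... 711 characters left out ...]
6 182.5 31
top spokes 0.74 [309.2, 117.0, 405.3, 191.9] 353.3 154.6 983
top spokes 0.64 [420.0, 151.3, 442.4, 172.6] 430.6 161.4 301
top tyre 0.74 [282.3, 94.9, 429.1, 203.6] 354.9 144.0 3705
top stand 0.73 [283.8, 94.7, 428.7, 205.7] 356.1 144.3 4053
top stand 0.64 [283.7, 96.5, 424.7, 208.3] 354.4 150.6 11858
top jar_mid 0.69 [418.4, 149.9, 441.4, 174.0] 430.6 161.5 349
top oil_tin_mid 0.7 [284.6, 94.1, 423.3, 207.9] 354.3 150.6 11986
top oil_tin_mid 0.69 [254.0, 147.0, 281.6, 179.9] 267.5 163.2 443
top hammer_mid 0.69 [380.5, 224.3, 459.8, 255.6] 412.8 235.4 820
top gauge_mid 0.72 [297.6, 203.5, 314.4, 237.6] 305.0 225.8 247
top gauge_mid 0.28 [308.4, 117.1, 405.1, 193.1] 354.7 156.1 1187
```

```bash
python3 - <<'E'
import cv2,numpy as np
a=cv2.imread("pics/scene0.png")[130:390,180:430];b=cv2.imread("pics/top0.png")[80:270,240:480]
a=cv2.resize(a,(400,416),interpolation=3)
b=cv2.resize(b,(400,317),interpolation=3)
o=np.zeros((416,800,3),np.uint8);o[:,:400]=a;o[:317,400:]=b
cv2.imwrite("pics/v1.png",o)
E
```

```text
(no output)
```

View pics/v1.png

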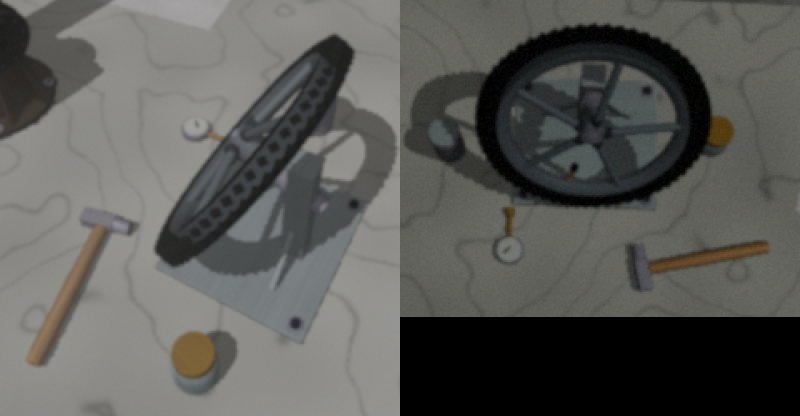

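```bash
cat > h.py <<'E'
from plant import r
import cv2,numpy as np
from scipy.optimize import least_squares
def frame(p):
    c,s=np.cos(p[2]),np.sin(p[2]);C,S=np.cos(np.pi/6),.5
    X=np.array([C*c,C*s,-S]);Y=np.array([-s,c,0]);return np.array([p[0],p[1],.22]),np.c_[X,Y,np.cross(X,Y)]
def proj(cam,P):
    k=r.get_calibration(cam);E=np.linalg.inv(k["extrinsics"]);q=(P@E[:3,:3].T+E[:3,3])@k["K"].T;return q[:,:2]/q[:,2:]
def back(cam,px,p,x0):   # pixels -> wheel y,z on plane x=x0(m)
    k=r.get_calibration(cam);E=k["extrinsics"];o,R=frame(p);d=np.c_[px,np.ones(len(px))]@np.linalg.inv(k["K"]).T@E[:3,:3].T
    a=(E[:3,3]-o)@R;b=d@R;return (a+b*((x0-a[0])/b[:,0])[:,None])[:,1:]
def look(cam,name):
    d=r.cut_out(name,cam);return d[0] if d else None
def theta(p,cam="top"):
    """(spoke phase mod 72 deg, valve angle deg or None); + = right of top"""
    im=r.capture(cam);d=look(cam,"spokes");ph=None
    if d:
        ys,xs=np.nonzero(d["mask"]);yz=back(cam,np.c_[xs,ys].astype(float),p,-.0125)
        R=np.hypot(*yz.T);yz=yz[(R>.05)&(R<.13)];a=np.arctan2(-yz[:,0],yz[:,1])
        m=np.exp(5j*a).mean();ph=(np.degrees(np.angle(m))/5-36)%72;print("spokes p",d["p"],"conc",abs(m),len(a))
    v=look(cam,"valve");va=None
    if v:
        ys,xs=np.nonzero(v["mask"]);yz=back(cam,np.c_[xs,ys].astype(float),p,0.).mean(0)
        va=np.degrees(np.arctan2(-yz[0],yz[1]));print("valve p",v["p"],yz)
    return im,ph,va
E
cat > fit.py <<'E'
from h import *
H={}
for c in("scene","top"):
    r.capture(c);m=look(c,"tyre")["mask"].astype(np.uint8)
    H[c]=cv2.convexHull(np.vstack(cv2.findContours(m,0,1)[0]))
    if c=="top":H[c+"b"]=0
t,a=np.meshgrid(np.linspace(0,2*np.pi,24),np.linspace(0,2*np.pi,90));rr=.171+.029*np.sign(np.cos(t))*abs(np.cos(t))**.6
L=np.c_[(.02*np.sign(np.sin(t))*abs(np.sin(t))**.6).ravel(),(rr*np.sin(a)).ravel(),(rr*np.cos(a)).ravel()]
def res(p,cams=("scene","top")):
    o,R=frame(p);e=[]
    for c in cams:
        g=cv2.convexHull(proj(c,o+L@R.T).astype(np.float32))
        h=H[c][:,0].astype(float);k=np.linspace(0,1,80)
        hh=np.vstack([h,h[:1]]);s=np.r_[0,np.cumsum(np.hypot(*np.diff(hh,axis=0).T))]/np.hypot(*np.diff(hh,axis=0).T).sum()
        for u in k: e.append(cv2.pointPolygonTest(g,(float(np.interp(u,s,hh[:,0])),float(np.interp(u,s,hh[:,1]))),True))
    return np.array(e)
for cams in(("scene",),("top",),("scene","top")):
    f=least_squares(lambda p:res(p,cams),[.62,.0,0.],diff_step=1e-3,loss="soft_l1",x_scale=[.01,.01,.1])
    e=res(f.x,cams);print(cams,np.round(f.x,4),np.degrees(f.x[2]),"rms",e.std(),e.mean())
p=f.x;np.save("p.npy",p)
im,ph,va=theta(p);print("phase",ph,"valve",va)
v=cv2.resize(im,None,fx=3,fy=3,interpolation=3);o,R=frame(p)
def line(A,col):
    q=(proj("top",o+np.array(A)@R.T)*3).astype(int);cv2.polylines(v,[q.reshape(-1,1,2)],False,col,1)
for k in range(5):
    al=np.radians(ph+36+72*k);line([[-.019,-.024*np.sin(al),.024*np.cos(al)],[-.008,-.142*np.sin(al),.142*np.cos(al)]],(0,0,255))
g=np.linspace(0,2*np.pi,80);line(np.c_[0*g,.2*np.sin(g),.2*np.cos(g)],(0,255,0));line(np.c_[0*g-.008,.142*np.sin(g),.142*np.cos(g)],(0,255,0))
line([[0,0,0],[-.034,0,0]],(255,0,255));line([[0,0,.2],[0,0,.22]],(255,255,0))
cv2.imwrite("pics/fit.png",v[250:680,750:1350])
print(r.get_state()["time_s"])
E
python3 fit.py
```

```text
('scene',) [ 0.6015 -0.0251  0.0116] 0.6673086966368443 rms 0.36563540539089995 -0.007391431008160171
('top',) [ 0.6027 -0.0212  0.0111] 0.6335419643853739 rms 0.4227108280796783 -0.10477772998181716
('scene', 'top') [ 0.6019 -0.0222  0.0123] 0.7033647840263537 rms 0.5342719916500542 -0.07737913145447314
spokes p 0.94 conc 0.9438865936585575 655
valve p 0.41 [ 0.02944589 -0.12135914]
phase 49.35483465339391 valve -166.36163989925012
1.35
```

View pics/fit.png

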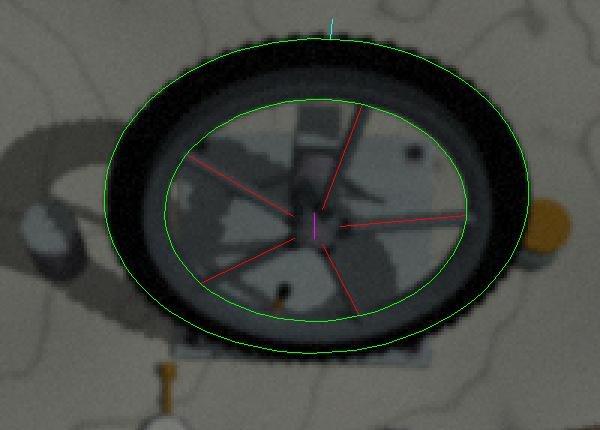

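The overlay of the fit (hub centre at about (315,232), valve cap at (283,290), drawn spokes within about 1 px) gives the axle at (0.602, -0.023) with the stand turned 0.7°. The valve is at -166.7°. I'll turn the wheel clockwise with the front finger, jaws pointing forward, pushing the right-hand spokes down.

Call:
servo_tool:
  targets:
    - {"dx": 0.9,"dy": -3.1,"dz": 1.8,"spin": -0.11,"grip": 100}
    - {"dx": 1.9,"dy": -6.2,"dz": 3.6,"spin": -0.22,"grip": 100}
    - {"dx": 2.8,"dy": -9.3,"dz": 5.4,"spin": -0.33,"grip": 100}
    - {"dx": 3.8,"dy": -12.4,"dz": 7.2,"spin": -0.44,"grip": 100}
    - {"dx": 4.7,"dy": -15.5,"dz": 9,"spin": -0.55,"grip": 100}
    - {"dx": 5.7,"dy": -18.6,"dz": 10.8,"spin": -0.66,"grip": 100}
    - {"dx": 6.6,"dy": -21.7,"dz": 12.6,"spin": -0.77,"grip": 100}
    - {"dx": 7.6,"dy": -24.8,"dz": 14.4,"spin": -0.88,"grip": 100}
    - {"dx": 8.5,"dy": -27.9,"dz": 16.2,"spin": -0.99,"grip": 100}
    - {"dx": 9.5,"dy": -31,"dz": 17,"spin": -1.115,"grip": 100}

```text
time_s: 2.18
tcp_pos: [0.3854, 0.2982, 0.3994]
eef_rot: [-179.9, 0.2, -89.6]
contact_force: [-0.5, 0.2, 1.1]
gripper_width: 0.0877
```

Call:
servo_tool:
  targets:
    - {"dx": 0.9,"dy": -3.1,"dz": 0,"spin": 0,"grip": 100}
    - {"dx": 1.9,"dy": -6.2,"dz": 0,"spin": 0,"grip": 100}
    - {"dx": 2.8,"dy": -9.3,"dz": 0,"spin": 0,"grip": 100}
    - {"dx": 3.8,"dy": -12.4,"dz": 0,"spin": 0,"grip": 100}
    - {"dx": 4.7,"dy": -15.5,"dz": 0,"spin": 0,"grip": 100}
    - {"dx": 5.7,"dy": -18.6,"dz": 0,"spin": 0,"grip": 100}
    - {"dx": 6.6,"dy": -21.7,"dz": 0,"spin": 0,"grip": 100}
    - {"dx": 7.6,"dy": -24.8,"dz": -1,"spin": 0,"grip": 100}
    - {"dx": 8.5,"dy": -27.9,"dz": -3,"spin": 0,"grip": 100}
    - {"dx": 9.5,"dy": -31,"dz": -5,"spin": 0,"grip": 100}

```text
time_s: 3.02
tcp_pos: [0.4802, -0.012, 0.3469]
eef_rot: [-179.8, 0.1, -89.3]
contact_force: [1.0, 0.3, -0.5]
gripper_width: 0.0875
```

Call:
servo_tool:
  targets:
    - {"dx": 0,"dy": 0,"dz": -2,"spin": 0,"grip": 100}
    - {"dx": 0,"dy": 0,"dz": -4.5,"spin": 0,"grip": 100}
    - {"dx": 0.5,"dy": 0,"dz": -6.5,"spin": 0,"grip": 100}
    - {"dx": 1.5,"dy": 0,"dz": -7,"spin": 0,"grip": 100}
    - {"dx": 3,"dy": 0,"dz": -7,"spin": 0,"grip": 100}
    - {"dx": 4.5,"dy": 0,"dz": -7,"spin": 0,"grip": 100}
    - {"dx": 5.5,"dy": 0,"dz": -7,"spin": 0,"grip": 100}
    - {"dx": 6.5,"dy": 0,"dz": -7,"spin": 0,"grip": 100}
    - {"dx": 7,"dy": 0,"dz": -7,"spin": 0,"grip": 100}
    - {"dx": 7.4,"dy": 0,"dz": -7,"spin": 0,"grip": 100}

```text
time_s: 3.85
tcp_pos: [0.5545, -0.0103, 0.2766]
eef_rot: [180.0, -0.0, -89.3]
contact_force: [-0.4, -0.4, -0.4]
gripper_width: 0.0876
```

```bash
python3 - <<'E'
from plant import r
import cv2,numpy as np
a=r.capture("scene")[130:310,240:420];b=r.capture("top")[60:260,250:450]
o=np.hstack([cv2.resize(a,(400,400),interpolation=3),cv2.resize(b,(400,400),interpolation=3)])
cv2.imwrite("pics/v3.png",o);s=r.get_state();print(s["tcp_pos"],s["contact_force"],s["time_s"])
E
```

```text
[ 0.55414147 -0.0103781   0.27656291] [-0.66549482  0.67399823 -0.0424869 ] 3.95
```

View pics/v3.png

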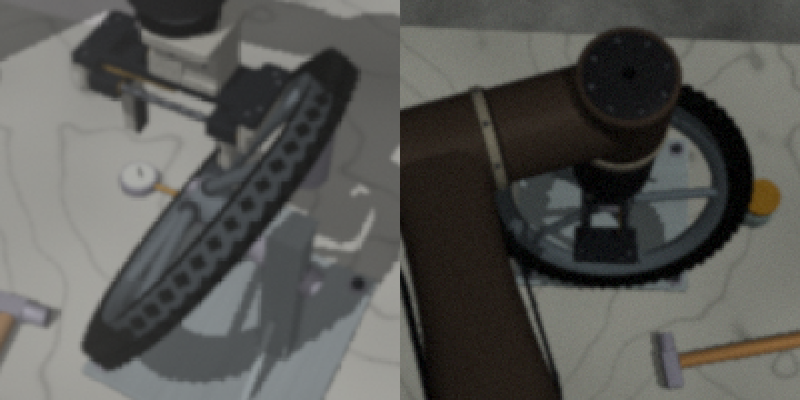

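Call:
servo_tool:
  targets:
    - {"dx": 0,"dy": -0.5,"dz": 0,"spin": 0,"grip": 100}
    - {"dx": 0,"dy": -1,"dz": 0,"spin": 0,"grip": 100}
    - {"dx": 0,"dy": -1.5,"dz": -0.1,"spin": 0,"grip": 100}
    - {"dx": -0.1,"dy": -2,"dz": -0.1,"spin": 0,"grip": 100}
    - {"dx": -0.1,"dy": -2.5,"dz": -0.2,"spin": 0,"grip": 100}
    - {"dx": -0.2,"dy": -3,"dz": -0.3,"spin": 0,"grip": 100}
    - {"dx": -0.2,"dy": -3.5,"dz": -0.5,"spin": 0,"grip": 100}
    - {"dx": -0.3,"dy": -4,"dz": -0.7,"spin": 0,"grip": 100}
    - {"dx": -0.3,"dy": -4.5,"dz": -0.8,"spin": 0,"grip": 100}
    - {"dx": -0.4,"dy": -5,"dz": -1,"spin": 0,"grip": 100}

```text
time_s: 4.78
tcp_pos: [0.5475, -0.0592, 0.2674]
eef_rot: [179.9, 0.2, -89.2]
contact_force: [-14.1, 13.3, 13.2]
gripper_width: 0.0874
```

```bash
python3 - <<'E'
from h import *
s=r.get_state();print(s["tcp_pos"],s["contact_force"],s["moment"],s["time_s"])
p=np.load("p.npy")
print(theta(p,"scene")[1:])
im,*_=t=theta(p,"top");print(t[1:])
a=r.capture("scene")[140:300,270:410]
cv2.imwrite("pics/v4.png",np.hstack([cv2.resize(a,(500,570),interpolation=3),cv2.resize(im[90:210,300:363],(299,570),interpolation=3)]))
E
```

```text
[ 0.54748512 -0.05920052  0.26737526] [-14.0643947   13.34072313  13.22502262] [5.01847655 4.59170056 0.8101011 ] 4.7833
spokes p 0.87 conc 0.39179361204159113 483
valve p 0.59 [-0.03619528  0.04029712]
(np.float64(2.957749098322907), np.float64(41.93050024857128))
spokes p 0.6 conc 0.943170053757189 213
(np.float64(4.036526025741793), None)
```

View pics/v4.png

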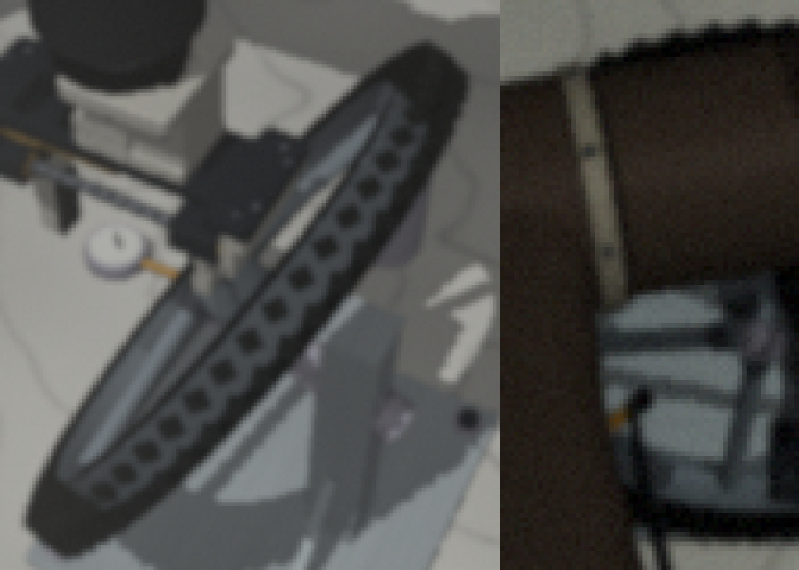

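The picture shows the front fingertip over the spoke rather than beside it: the fingertip is thinner than I assumed and is riding on the spoke's front. The wheel has turned 27°, to -140°. I'll back off, spin 90° (jaws crosswise), close the fingers and use them as one prong. That puts the gripper body further from the wheel's plane.

Call:
servo_tool:
  targets:
    - {"dx": -1,"dy": 0,"dz": 0,"spin": 0,"grip": 100}
    - {"dx": -3.5,"dy": 0,"dz": 0,"spin": 0,"grip": 100}
    - {"dx": -7,"dy": 0,"dz": 0,"spin": 0,"grip": 100}
    - {"dx": -10,"dy": 0,"dz": 0,"spin": 0.1,"grip": 0}
    - {"dx": -10,"dy": 0,"dz": 0,"spin": 0.22,"grip": 0}
    - {"dx": -10,"dy": 0,"dz": 0,"spin": 0.34,"grip": 0}
    - {"dx": -10,"dy": 0,"dz": 0,"spin": 0.46,"grip": 0}
    - {"dx": -10,"dy": 0,"dz": 0,"spin": 0.58,"grip": 0}
    - {"dx": -10,"dy": 0,"dz": 0,"spin": 0.7,"grip": 0}
    - {"dx": -10,"dy": 0,"dz": 0,"spin": 0.82,"grip": 0}

```text
time_s: 5.97
tcp_pos: [0.4494, -0.0609, 0.2668]
eef_rot: [-179.9, -0.0, -42.0]
contact_force: [-1.8, 0.2, 0.5]
gripper_width: 0.0465
```

Call:
servo_tool:
  targets:
    - {"dx": 0,"dy": 0,"dz": 0,"spin": 0.12,"grip": 0}
    - {"dx": 0,"dy": 0,"dz": 0,"spin": 0.24,"grip": 0}
    - {"dx": 0,"dy": 0,"dz": 0,"spin": 0.36,"grip": 0}
    - {"dx": 0,"dy": 0.5,"dz": 0,"spin": 0.48,"grip": 0}
    - {"dx": 0,"dy": 1,"dz": 0,"spin": 0.6,"grip": 0}
    - {"dx": 0,"dy": 1.5,"dz": 0,"spin": 0.72,"grip": 0}
    - {"dx": 0,"dy": 2,"dz": 0,"spin": 0.75,"grip": 0}
    - {"dx": 0,"dy": 2.5,"dz": 0,"spin": 0.75,"grip": 0}
    - {"dx": 0,"dy": 2.5,"dz": 0,"spin": 0.75,"grip": 0}
    - {"dx": 0,"dy": 2.5,"dz": 0,"spin": 0.75,"grip": 0}

```text
time_s: 6.8
tcp_pos: [0.4497, -0.0353, 0.2666]
eef_rot: [-180.0, -0.0, 0.5]
contact_force: [0.4, -0.5, -0.9]
gripper_width: 0.0003
```

```bash
python3 - <<'E'
from h import *
s=r.get_state();print(s["tcp_pos"],s["eef_rot"],s["contact_force"],s["time_s"],s["joints"].round(1))
p=np.load("p.npy")
im,*t=theta(p,"top");print(t)
a=r.capture("scene")[110:300,230:410]
cv2.imwrite("pics/v5.png",np.hstack([cv2.resize(a,(500,528),interpolation=3),cv2.resize(im[90:222,300:375],(300,528),interpolation=3)]))
E
```

```text
[ 0.44973488 -0.03533515  0.26663936] [-1.79998801e+02 -1.60877970e-02  5.11493792e-01] [ 0.35744557 -0.50358659 -0.92279044] 6.8 [ 20.7  -2.7 -22.3   0.  -70.4  69.8]
spokes p 0.57 conc 0.9756376147556781 119
[np.float64(4.007204541832522), None]
```

View pics/v5.png

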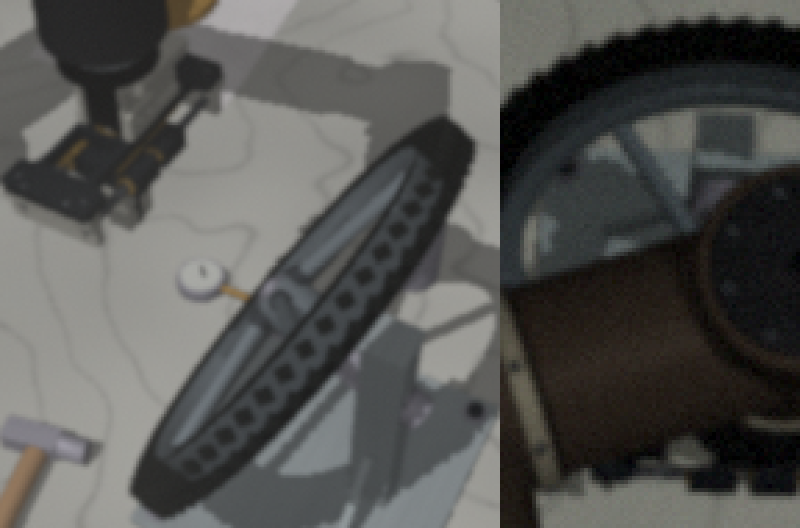

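Call:
servo_tool:
  targets:
    - {"dx": 2.5,"dy": 0.8,"dz": 0,"spin": 0,"grip": 0}
    - {"dx": 5.5,"dy": 0.8,"dz": 0,"spin": 0,"grip": 0}
    - {"dx": 8.5,"dy": 0.8,"dz": 0,"spin": 0,"grip": 0}
    - {"dx": 11,"dy": 0.8,"dz": 0,"spin": 0,"grip": 0}
    - {"dx": 12.5,"dy": 0.8,"dz": 0,"spin": 0,"grip": 0}
    - {"dx": 13.5,"dy": 0.8,"dz": 0,"spin": 0,"grip": 0}
    - {"dx": 14,"dy": 0.8,"dz": 0,"spin": 0,"grip": 0}
    - {"dx": 14.5,"dy": 0.8,"dz": 0,"spin": 0,"grip": 0}
    - {"dx": 14.9,"dy": 0.8,"dz": 0,"spin": 0,"grip": 0}
    - {"dx": 15.2,"dy": 0.8,"dz": 0,"spin": 0,"grip": 0}

```text
time_s: 7.83
tcp_pos: [0.6017, -0.0275, 0.2669]
eef_rot: [-180.0, -0.0, 0.6]
contact_force: [0.2, -0.0, 0.8]
gripper_width: 0.0003
```

Call:
servo_tool:
  targets:
    - {"dx": 0,"dy": -0.3,"dz": 0,"spin": 0,"grip": 0}
    - {"dx": 0,"dy": -0.6,"dz": 0,"spin": 0,"grip": 0}
    - {"dx": 0,"dy": -0.9,"dz": 0,"spin": 0,"grip": 0}
    - {"dx": 0,"dy": -1.2,"dz": -0.1,"spin": 0,"grip": 0}
    - {"dx": 0,"dy": -1.5,"dz": -0.2,"spin": 0,"grip": 0}
    - {"dx": -0.1,"dy": -1.8,"dz": -0.3,"spin": 0,"grip": 0}
    - {"dx": -0.2,"dy": -2,"dz": -0.4,"spin": 0,"grip": 0}
    - {"dx": -0.2,"dy": -2.2,"dz": -0.5,"spin": 0,"grip": 0}
    - {"dx": -0.3,"dy": -2.4,"dz": -0.6,"spin": 0,"grip": 0}
    - {"dx": -0.4,"dy": -2.6,"dz": -0.7,"spin": 0,"grip": 0}

```text
time_s: 8.67
tcp_pos: [0.5985, -0.0508, 0.2603]
eef_rot: [-179.8, -0.2, 0.7]
contact_force: [-1.2, 12.6, 5.8]
gripper_width: 0.0005
```

```bash
cat > st.py <<'E'
from h import *
s=r.get_state();F=s["contact_force"];o,R=frame(np.load("p.npy"));print("t",s["time_s"],"tcp",s["tcp_pos"].round(4),"F world",F.round(1),"F wheel",(F@R).round(1))
T=s["tcp_pos"]+np.array([.0095,0,0]);print("P wheel mm",((T-o)@R*1000).round(1))
p=np.load("p.npy")
for c in("top","scene"): print(c,theta(p,c)[1:])
E
python3 st.py
```

```text
t 8.6667 tcp [ 0.5985 -0.0508  0.2603] F world [-1.2 12.6  5.8] F wheel [-3.8 12.6  4.5]
P wheel mm [-15.2 -28.7  37.7]
spokes p 0.74 conc 0.9621945659838436 233
top (np.float64(17.07648405963083), None)
spokes p 0.89 conc 0.3191729501349601 396
scene (np.float64(19.042905192203193), None)
```

Call:
servo_tool:
  targets:
    - {"dx": -0.2,"dy": -0.4,"dz": -0.3,"spin": 0,"grip": 0}
    - {"dx": -0.3,"dy": -0.8,"dz": -0.6,"spin": 0,"grip": 0}
    - {"dx": -0.5,"dy": -1.2,"dz": -1.0,"spin": 0,"grip": 0}
    - {"dx": -0.7,"dy": -1.6,"dz": -1.3,"spin": 0,"grip": 0}
    - {"dx": -0.8,"dy": -2.0,"dz": -1.6,"spin": 0,"grip": 0}
    - {"dx": -1.0,"dy": -2.4,"dz": -1.9,"spin": 0,"grip": 0}
    - {"dx": -1.1,"dy": -2.7,"dz": -2.2,"spin": 0,"grip": 0}
    - {"dx": -1.3,"dy": -2.9,"dz": -2.5,"spin": 0,"grip": 0}
    - {"dx": -1.5,"dy": -3.1,"dz": -2.7,"spin": 0,"grip": 0}
    - {"dx": -1.6,"dy": -3.2,"dz": -2.9,"spin": 0,"grip": 0}

```text
time_s: 9.8
tcp_pos: [0.5839, -0.0845, 0.233]
eef_rot: [-179.9, -0.4, 0.7]
contact_force: [0.7, 8.1, 11.1]
gripper_width: 0.0006
```

```bash
python3 st.py
```

```text
t 9.8 tcp [ 0.5839 -0.0845  0.233 ] F world [ 0.7  8.1 11.1] F wheel [-4.8  8.1 10. ]
P wheel mm [-14.6 -62.2   6.6]
spokes p 0.56 conc 0.9554520148584741 153
top (np.float64(54.58742884754871), None)
spokes p 0.56 conc 0.3412583415892884 381
scene (np.float64(57.69279305004446), None)
```

Call:
servo_tool:
  targets:
    - {"dx": -0.4,"dy": 0,"dz": 0.4,"spin": 0,"grip": 0}
    - {"dx": -3.5,"dy": 0,"dz": 1,"spin": 0,"grip": 0}
    - {"dx": -6,"dy": 1,"dz": 2,"spin": 0,"grip": 0}
    - {"dx": -6,"dy": 4.0,"dz": 4.1,"spin": 0,"grip": 0}
    - {"dx": -6,"dy": 7.1,"dz": 4.1,"spin": 0,"grip": 0}
    - {"dx": -3.5,"dy": 7.1,"dz": 4.1,"spin": 0,"grip": 0}
    - {"dx": -1,"dy": 7.1,"dz": 4.1,"spin": 0,"grip": 0}
    - {"dx": 0.7,"dy": 7.1,"dz": 4.1,"spin": 0,"grip": 0}
    - {"dx": 1.6,"dy": 7.1,"dz": 4.1,"spin": 0,"grip": 0}
    - {"dx": 2.3,"dy": 7.1,"dz": 4.1,"spin": 0,"grip": 0}

```text
time_s: 10.93
tcp_pos: [0.605, -0.0147, 0.271]
eef_rot: [180.0, 0.1, 0.6]
contact_force: [-0.1, -0.1, -0.7]
gripper_width: 0.0008
```

```bash
python3 st.py
```

```text
t 10.9333 tcp [ 0.605  -0.0147  0.271 ] F world [-0.1 -0.1 -0.7] F wheel [ 0.3 -0.1 -0.6]
P wheel mm [-14.5   7.3  50.5]
spokes p 0.64 conc 0.9345261723160477 397
valve p 0.39 [0.11414369 0.00428559]
top (np.float64(55.96891269870554), np.float64(-87.84980743666895))
spokes p 0.58 conc 0.31671427000751834 495
scene (np.float64(61.04108598823663), None)
```

Call:
servo_tool:
  targets:
    - {"dx": 0,"dy": -0.6,"dz": 0,"spin": 0,"grip": 0}
    - {"dx": 0,"dy": -1.2,"dz": 0,"spin": 0,"grip": 0}
    - {"dx": 0,"dy": -1.8,"dz": 0,"spin": 0,"grip": 0}
    - {"dx": -0.1,"dy": -2.2,"dz": -0.2,"spin": 0,"grip": 0}
    - {"dx": -0.2,"dy": -2.6,"dz": -0.4,"spin": 0,"grip": 0}
    - {"dx": -0.4,"dy": -3.1,"dz": -0.7,"spin": 0,"grip": 0}
    - {"dx": -0.6,"dy": -3.6,"dz": -1,"spin": 0,"grip": 0}
    - {"dx": -0.8,"dy": -4.1,"dz": -1.4,"spin": 0,"grip": 0}
    - {"dx": -1,"dy": -4.5,"dz": -1.7,"spin": 0,"grip": 0}
    - {"dx": -1.2,"dy": -5,"dz": -2.1,"spin": 0,"grip": 0}

```text
time_s: 12.07
tcp_pos: [0.5938, -0.0623, 0.2524]
eef_rot: [-179.8, -0.3, 0.7]
contact_force: [-2.4, 14.9, 11.6]
gripper_width: 0.0005
```

Call:
servo_tool:
  targets:
    - {"dx": -0.1,"dy": -0.3,"dz": -0.2,"spin": 0,"grip": 0}
    - {"dx": -0.2,"dy": -0.6,"dz": -0.4,"spin": 0,"grip": 0}
    - {"dx": -0.3,"dy": -0.9,"dz": -0.6,"spin": 0,"grip": 0}
    - {"dx": -0.4,"dy": -1.2,"dz": -0.9,"spin": 0,"grip": 0}
    - {"dx": -0.6,"dy": -1.4,"dz": -1.1,"spin": 0,"grip": 0}
    - {"dx": -0.7,"dy": -1.6,"dz": -1.3,"spin": 0,"grip": 0}
    - {"dx": -0.8,"dy": -1.8,"dz": -1.5,"spin": 0,"grip": 0}
    - {"dx": -0.9,"dy": -2,"dz": -1.7,"spin": 0,"grip": 0}
    - {"dx": -1,"dy": -2,"dz": -1.9,"spin": 0,"grip": 0}
    - {"dx": -1.1,"dy": -2,"dz": -2,"spin": 0,"grip": 0}

```text
time_s: 12.9
tcp_pos: [0.5835, -0.0839, 0.2332]
eef_rot: [-179.9, -0.4, 0.7]
contact_force: [1.6, 5.0, 8.5]
gripper_width: 0.0007
```

```bash
python3 st.py
```

```text
t 12.9 tcp [ 0.5835 -0.0839  0.2332] F world [1.6 5.  8.5] F wheel [-2.8  5.   8.2]
P wheel mm [-15.  -61.6   6.6]
spokes p 0.71 conc 0.9496800821439433 154
top (np.float64(54.47712880008995), None)
spokes p 0.72 conc 0.32047185180218735 431
scene (np.float64(56.999589007792615), None)
```

Call:
servo_tool:
  targets:
    - {"dx": -0.4,"dy": 0,"dz": 0.4,"spin": 0,"grip": 0}
    - {"dx": -3.5,"dy": 0,"dz": 1,"spin": 0,"grip": 0}
    - {"dx": -6,"dy": 1,"dz": 2,"spin": 0,"grip": 0}
    - {"dx": -6,"dy": 4.0,"dz": 4.1,"spin": 0,"grip": 0}
    - {"dx": -6,"dy": 7.1,"dz": 4.1,"spin": 0,"grip": 0}
    - {"dx": -3.5,"dy": 7.1,"dz": 4.1,"spin": 0,"grip": 0}
    - {"dx": -1,"dy": 7.1,"dz": 4.1,"spin": 0,"grip": 0}
    - {"dx": 0.7,"dy": 7.1,"dz": 4.1,"spin": 0,"grip": 0}
    - {"dx": 1.6,"dy": 7.1,"dz": 4.1,"spin": 0,"grip": 0}
    - {"dx": 2.2,"dy": 7.1,"dz": 4.1,"spin": 0,"grip": 0}

```text
time_s: 14.03
tcp_pos: [0.604, -0.0138, 0.2711]
eef_rot: [180.0, 0.1, 0.6]
contact_force: [0.1, 0.4, -0.1]
gripper_width: 0.0002
```

```bash
python3 st.py
```

```text
t 14.0333 tcp [ 0.604  -0.0138  0.2711] F world [ 0.1  0.4 -0.1] F wheel [ 0.1  0.4 -0. ]
P wheel mm [-15.4   8.2  50.1]
spokes p 0.94 conc 0.938467255047467 356
top (np.float64(55.639309946882705), None)
spokes p 0.92 conc 0.27881912865824326 532
scene (np.float64(59.75633551634741), None)
```

Call:
servo_tool:
  targets:
    - {"dx": 0,"dy": -0.4,"dz": 0,"spin": 0,"grip": 0}
    - {"dx": 0,"dy": -0.8,"dz": 0,"spin": 0,"grip": 0}
    - {"dx": 0,"dy": -1.1,"dz": 0,"spin": 0,"grip": 0}
    - {"dx": 0,"dy": -1.4,"dz": 0,"spin": 0,"grip": 0}
    - {"dx": 0,"dy": -1.6,"dz": -0.1,"spin": 0,"grip": 0}
    - {"dx": 0,"dy": -1.8,"dz": -0.1,"spin": 0,"grip": 0}
    - {"dx": -0.1,"dy": -2,"dz": -0.2,"spin": 0,"grip": 0}
    - {"dx": -0.1,"dy": -2.1,"dz": -0.2,"spin": 0,"grip": 0}
    - {"dx": -0.1,"dy": -2.2,"dz": -0.2,"spin": 0,"grip": 0}
    - {"dx": -0.1,"dy": -2.3,"dz": -0.2,"spin": 0,"grip": 0}

```text
time_s: 15.17
tcp_pos: [0.6023, -0.0337, 0.2692]
eef_rot: [-179.7, -0.0, 0.7]
contact_force: [-3.4, 13.2, 1.9]
gripper_width: 0.0005
```

```bash
python3 st.py
```

```text
t 15.1667 tcp [ 0.6023 -0.0337  0.2692] F world [-3.4 13.2  1.9] F wheel [-3.8 13.3  0. ]
P wheel mm [-16.2 -11.7  47.5]
spokes p 0.84 conc 0.9477569514408672 288
top (np.float64(69.13678839304485), None)
spokes p 0.75 conc nan 0
valve p 0.59 [-0.07651852  0.08836842]
scene (np.float64(nan), np.float64(40.889403168442676))h.py:20: RuntimeWarning: Mean of empty slice.
  m=np.exp(5j*a).mean();ph=(np.degrees(np.angle(m))/5-36)%72;print("spokes p",d["p"],"conc",abs(m),len(a))
  ret = ret.dtype.type(ret / rcount)
```

Call:
servo_tool:
  targets:
    - {"dx": 0,"dy": -0.1,"dz": 0,"spin": 0,"grip": 0}
    - {"dx": 0,"dy": -0.2,"dz": 0,"spin": 0,"grip": 0}
    - {"dx": 0,"dy": -0.2,"dz": 0,"spin": 0,"grip": 0}
    - {"dx": 0,"dy": -0.2,"dz": 0,"spin": 0,"grip": 0}
    - {"dx": 0,"dy": 0.3,"dz": 0.1,"spin": 0,"grip": 0}
    - {"dx": -0.5,"dy": 0.8,"dz": 0.1,"spin": 0,"grip": 0}
    - {"dx": -3.5,"dy": 0.8,"dz": 0.1,"spin": 0,"grip": 0}
    - {"dx": -7,"dy": 0.8,"dz": 0.1,"spin": 0,"grip": 0}
    - {"dx": -10,"dy": 0.8,"dz": 2,"spin": 0,"grip": 0}
    - {"dx": -13,"dy": 0.8,"dz": 5,"spin": 0,"grip": 0}

```text
time_s: 16.3
tcp_pos: [0.4699, -0.0291, 0.3167]
eef_rot: [179.9, 0.3, 0.6]
contact_force: [0.2, 0.6, 1.1]
gripper_width: 0.0005
```

Call:
servo_tool:
  targets:
    - {"dx": -1,"dy": 3.5,"dz": 2,"spin": 0,"grip": 0}
    - {"dx": -2,"dy": 7,"dz": 4,"spin": 0,"grip": 0}
    - {"dx": -3,"dy": 10.5,"dz": 4,"spin": 0,"grip": 0}
    - {"dx": -4,"dy": 14,"dz": 4,"spin": 0,"grip": 0}
    - {"dx": -4,"dy": 17.5,"dz": 4,"spin": 0,"grip": 0}
    - {"dx": -4,"dy": 21,"dz": 4,"spin": 0,"grip": 0}
    - {"dx": -4,"dy": 24.5,"dz": 4,"spin": 0,"grip": 0}
    - {"dx": -4,"dy": 28,"dz": 4,"spin": 0,"grip": 0}
    - {"dx": -4,"dy": 31.5,"dz": 4,"spin": 0,"grip": 0}
    - {"dx": -4,"dy": 35,"dz": 4,"spin": 0,"grip": 0}

```text
time_s: 17.13
tcp_pos: [0.4328, 0.3228, 0.3594]
eef_rot: [-180.0, -0.0, 0.6]
contact_force: [1.0, -0.4, -0.4]
gripper_width: 0.0004
```

```bash
python3 fit.py; python3 - <<'E'
from h import *
p=np.load("p.npy")
for c in("top",):
    for n in("jar_mid","oil_tin_mid","hammer_mid","gauge_mid"):
        for d in r.cut_out(n,c)[:2]:
            ys,xs=np.nonzero(d["mask"]);print(c,n,round(d["p"],2),round(xs.mean(),1),round(ys.mean(),1))
E
```

```text
('scene',) [ 0.6015 -0.0241  0.0116] 0.6674929377466035 rms 0.3033534119372237 0.09278016510694802
('top',) [ 0.6027 -0.0213  0.006 ] 0.34314177436784626 rms 0.33233050583627677 -0.17324128217506365
('scene', 'top') [ 0.602  -0.022   0.0113] 0.647734741539746 rms 0.44293718530907633 -0.06437494196177918
spokes p 0.79 conc 0.9438461113070157 631
valve p 0.38 [0.00196884 0.11629902]
phase 71.24062139292828 valve -0.9698760383866148
17.4833
top jar_mid 0.86 430.8 161.5
top jar_mid 0.72 354.5 154.8
top oil_tin_mid 0.96 267.5 163.3
top oil_tin_mid 0.2 430.6 161.4
top hammer_mid 0.64 413.9 235.3
top gauge_mid 0.75 305.0 226.6
```

View pics/fit.png

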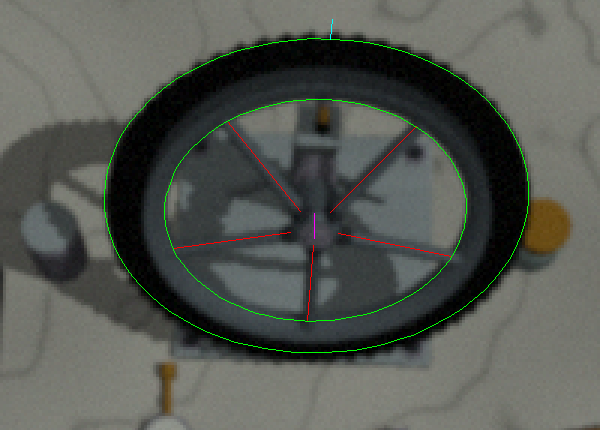

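The valve is at (322,118), on the centre line at the top. The spokes give -0.8° and the valve -1.0°. The bystanders are unmoved and the arm is clear of everything.

```bash
python3 -c "
from plant import r
print(r.close_job())"
```

```text
the job is handed in; nothing more can be done
None
```

The wheel's valve stem is at twelve o'clock and I handed the job in at about 17.5 s of the 54 s allowed. No verdict was reported.

- **How it was turned:** The valve started at about -167°. I pushed the right-hand spokes one after another, turning the wheel about 166°.
- **Final angle:** The last check put the valve about 1° from the top (-0.8° from the spokes, -1.0° from the valve itself), against a limit of about 6°. The valve tip is therefore about 2 mm off the centre line.
- **Bystanders and wheel position:** In the top view the jar, oil tin, hammer and gauge shifted by about 1 pixel or less from the start. The refitted axle position agrees with the first fit to within 1 mm, so the wheel shows no sign of having been drawn along its axle. The arm stands clear of everything.
- **What went wrong:** On the first push, with the jaws open and pointing forward, the fingertip rode on the front of the spoke, pressing it towards the stand with about 19 N. I backed off and used closed fingers with the jaws crosswise for the rest, which pushed cleanly.
- **Disagreements:** Angles from the scene camera were 2–5° off the top camera's because it sees the spokes almost edge-on, so I relied on the top camera. Angles measured with the arm blocking part of the view read about 1.3° low.
- **Not checked:** I had no direct measure of the force on the tyre or valve. I only saw no unexplained contact there.

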